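Pin and clip the postcard stand's column

ROBOT

A 7-joint arm with a two-finger parallel gripper is mounted at the origin on the work surface. World frame = base frame: x ahead of the robot, y to its left, z up, the work surface at z = 0. Lengths are in m, angles in rad, forces in N, time in s.
With the tool pointing down it reaches from about 0.35 to 0.775 m from the base axis. Payload 3.1 kg.
Tool frame: the origin (TCP) lies on the mounting face of the last link; the fingertips stand 173 mm ahead of it and the grasp point (between the pads) lies 155 mm ahead of it; y points along the fingers, z is the direction in which the jaws open and shut, and the axes are right-handed (so a half turn about y gives the same grasp; the last joint's range is limited). The gripper opens to 85 mm and grips with 20 to 120 N. Pads are 22 mm wide; open, the fingers measure 114 mm over their backs; the gripper's body (76 mm by 85 mm) begins 54 mm behind the grasp point. The pads swing forward as they close: fully open they stand 13 mm farther back than shut.
Start: joints at [-1.186, 0.311, 0.014, 1.512, -0.004, 1.319, -0.027], TCP at [0.228, 0.501, 0.405] pointing down, gripper open.
Joint ranges: [-2.7, 2.7], [-0.3, 1.91], [-1.27, 1.3], [0.12, 2.57], [-1.44, 4.58], [0.2, 2.03], [-3.05, 3.05]. Speed limits (rad/s): [2.79, 2.79, 3.14, 3.14, 3.14, 3.14, 3.14].

INTERFACE

Orientations are given as a unit quaternion [w, x, y, z].
In Python, from rig import ctrl gives the robot as it stands.
- The arm moves only by the tool servo_tool, never from a script. Its argument "targets" is one flat list of numbers, 5 for each row, row after row: the shift along the tool's x, y, z in m, then the turn about the tool's y in rad, then the finger opening in m, from 0 to 0.0854. A call has 1 to 8 rows; each row shifts and turns the commanded pose from where the row before left it, along the tool's axes as they then stand; what a row does not reach is not made up. A row lasts 1/10 s, in which the tool goes at most 50 mm and 8.59 degrees, less where a joint would pass 70% of its speed; a pose out of reach is approached as far as the arm can. A call is refused whole if a number of a shift passes 0.05 or a number of a turn 0.15, either way. A call with a gripper value outside its range is refused whole. The fingers move at their own pace and stop on an object; "newtons" is the grip in N (left out, the last holds). Time passes only in rows, so rows that do not move let the fingers close. It gives the time, the measured TCP pose, the force and the opening at its end, in the units of the state.
- ctrl.get_state(): the state, without advancing time (a new reading comes with each control period).
- ctrl.snapshot(name): name is "scene" or "top" or "wrist"; returns a dict with "pixels" (480x640x3 uint8, red, green, blue), "vertical_fov" (degrees; the focal length in pixels is half the picture's height over the tangent of half this angle, whatever the lens; pixels are square), "cx", "cy" (the principal point, pixels), "camera_from_world" (4x4, takes a point from world to camera coordinates); the wrist camera has in their place "hand_eye" (4x4, takes a point from camera to tool coordinates, whose origin is the TCP and whose axes are the tool frame's). Camera axes: x right, y up, looking along -z (the intrinsics and any distortion apply to the point x, -y, -z); pixel columns grow to the right and rows downward; lengths in m; the calibration is good to about 2 mm. A picture is of the moment at which its call begins: read the wrist's pose just before it. There is no depth.
- ctrl.sign_off(): hands the job in, once; it reports no verdict.
The state is a dict: "clock": time; "q": joint angles; "joint_velocities": joint speeds; "joint_efforts": joint torques, N m; "eef_pos": TCP position; "eef_rot": TCP orientation; "contact_force": force on the tool from outside, world axes, zero at the start; "ft_torque": the same for the moment, N m; "gripper_width": finger opening in m.
Only numpy, scipy, OpenCV 4.12 (cv2) and the standard library are available. Lean on these libraries where they do the work, as an engineer would, in place of code of your own. Each camera call takes 0.05 s, during which the arm holds its last target. There are 200 camera calls.

TASK

Lock the joint of the postcard stand's column: push the yellow-headed hitch pin fully home through the sleeve, then take the red-headed R-clip from its stand and push its straight leg down through the cross hole in the far end of the pin until the bow springs over the pin's side and the clip's shoulder sits on the pin. Feel for the hole and never force the clip: keep the push on it below 25 N. Let go of the clip and leave the card pack, mug and screwdriver where they are.

Things in the scene. Friction and masses are not known exactly. Their poses are not given: they have to be found in the camera images.
- column: Fixed, lying column of a postcard stand: white 32 mm square tube on timber rests, with a dark sleeve (40 mm square, 80 mm long, top 80 mm above the table) at the joint. Origin: on the table below the sleeve's centre. x: along the hitch pin, from yellow head to drilled end; y: along the column (tube from -166 to +360 mm, wire card pockets at +175 to +295 mm); z up.
- pin (a joint): How far the hitch pin has been pushed in along the column's +x, in m: 0 = drawn out, 0.045 = home, a firm stop with the head's inner face against the sleeve. Starts between 0 and 0.015; slides with about 6 N of friction; cannot roll. Its axis is 60 mm above the table.
- pin_head (a point): Centre of the outer (robot-side) face of the pin's yellow round head, 30 mm in diameter and 12 mm thick; push here along the column's +x. 60 mm above the table.
- pin_top (a point): Point at the level of the upper face of the pin's drilled end, mid-width, 67 mm above the table, moving with the pin; axes as the column's. Once home it is 34 mm beyond the sleeve's far (+x) face. The cross hole (vertical, through, 8 mm, 2 mm chamfer) is central in y, but in x its centre lies anywhere within 11 mm either way of this point, not measured: find it by feel or sight.
- clip: Loose R-clip, 50 g, upright. Origin: on the axis of its straight leg at the underside of its steel shoulder (20 x 12 x 6 mm). z: up, from leg to head. The leg is 6 mm round wire, its rounded tip 57 mm below the origin. The red grip head is 30 mm (x) by 10 mm (y), from 24 to 50 mm above the origin: grasp it across y.
- bow (a joint): Opening of the clip's sprung bow leg, rad: 0 = closed, about 0.1 while its hump rides over the pin's side, near 0 again once sprung over. The bow hangs on the clip's +x side, hump 23 mm and flared tip 44 mm below the origin, and goes down either side (column +y or -y) of the pin. It meets the pin with the shoulder about 34 mm above it and resists with up to roughly 10 N.
- clip_stand: Fixed blue-painted stand 64 x 44 x 72 mm high, with a slot along its x in the top. The clip is parked in it with the shoulder on the stand's top and its leg and bow hanging in the slot; lift it straight up 65 mm or more to clear. Origin: on the table, below the parked clip's leg. Axes as the parked clip's.
- card_pack: Loose pack of postcards, 105 x 148 x 38 mm, lying flat: a bystander, leave alone. Origin: centre of underside.
- mug: Loose blue mug, 80 mm wide and 90 mm high, handle to its +y: a bystander, leave alone. Origin: centre of underside.
- screwdriver: Loose screwdriver lying along its x, about 200 mm long: a bystander, leave alone.
- pin_axis (a point): Point on the pin's axis, 7 mm below pin_top. The drilled end is a light-metal bar 22 mm wide (y), 14 mm thick (z), reaching 27 mm beyond the hole's centre, shifted along x with it. A groove runs along its whole top: 8 mm wide at its floor, 5 mm deep, the upper 3 mm flaring at 45 degrees to 14 mm. The hole is in the groove's floor, so the groove leads the leg's tip to it.

How it is judged:
By the outcome, as a careful person would: the job done as asked, in the order asked, and still so for the second after the job is handed in, with the robot touching nothing.
It also fails if it takes over 72 s, if anything falls off the work surface, if the arm or the gripper's body presses on something with over 40 N, if the wrist force passes 120 N, or if a joint passes its speed limit or range.

## Working session

There is one attempt and no reset: what is moved stays moved. The work goes in short steps, Python scripts to look and compute and a tool call to move; the robot and the scene stay as the last step left them, time stands still between calls to the robot, and variables do not carry over. Pictures are saved under pics/ and viewed, about 8 in all and at most 12, crops included, and the job is handed in when it is done.

Besides the shell and the picture viewer there is one more tool, called after "Emit:" by a JSON object that holds its "method" and its "body". servo_tool: Moves the arm, as the interface text tells. Its arguments: {"type":"object","properties":{"targets":{"type":"array","items":{"type":"number"}},"newtons":{"type":"number"}},"required":["targets"]}

```bash
mkdir -p pics; ls; python3 - <<'E'
from rig import ctrl
import cv2,pickle
s=ctrl.get_state();print(s)
for n in("scene","top","wrist"):
    d=ctrl.snapshot(n);pickle.dump(d,open(f"pics/{n}0.pkl","wb"));cv2.imwrite(f"pics/{n}0.png",d["pixels"][:,:,::-1]);print({k:v for k,v in d.items() if k!="pixels"})
E
```

```text
pics
{'clock': 0.0, 'q': array([-1.18571766,  0.31172735,  0.01399063,  1.5130697 , -0.00439179,
        1.31920245, -0.02722153]), 'joint_velocities': array([-0.00056158,  0.00161832, -0.00038019,  0.0016529 , -0.00010747,
       -0.0003666 ,  0.00079123]), 'joint_efforts': array([ 3.38815053e-04, -3.79920423e+01,  1.46320984e-01, -2.30585933e+01,
        1.24121457e-02,  1.35907313e-02, -1.95060778e-06]), 'eef_pos': array([0.22750761, 0.50038243, 0.40361456]), 'eef_rot': array([-0.69024451,  0.69190073, -0.14986777,  0.14958461]), 'contact_force': array([-0.43576338,  0.68269573,  0.52506472]), 'ft_torque': array([-0.0187092 , -0.02078455,  0.02590144]), 'gripper_width': 0.08522931660487418}
{'vertical_fov': 44.02692941514957, 'cx': 318.38957919057265, 'cy': 241.26987691472686, 'camera_from_world': array([[ 0.14534525,  0.98934203,  0.00878091, -0.00199453],
       [-0.78303554,  0.10960258,  0.61224392,  0.40753886],
       [ 0.60475624, -0.09586251,  0.79062018, -1.35983603],
       [ 0.        ,  0.        ,  0.        ,  1.        ]])}
{'vertical_fov': 56.42219549800623, 'cx': 317.70933369612175, 'cy': 236.93284996403253, 'camera_from_world': array([[ 0.00859468, -0.99948387,  0.03095346, -0.10030783],
       [ 0.99109266,  0.01262826,  0.132574  , -0.59209401],
       [-0.13289646,  0.02953831,  0.99068967, -0.71132784],
       [ 0.        ,  0.        ,  0.        ,  1.        ]])}
{'vertical_fov': 70.64312526006015, 'cx': 319.6715193570006, 'cy': 239.02113803710512, 'hand_eye': array([[ 4.70774787e-04, -9.46563257e-01, -3.22517873e-01,
        -8.40757312e-02],
       [ 9.21181550e-04,  3.22518183e-01, -9.46562821e-01,
         3.16536897e-02],
       [ 9.99999465e-01,  1.48520396e-04,  1.02379004e-03,
        -3.32432075e-04],
       [ 0.00000000e+00,  0.00000000e+00,  0.00000000e+00,
         1.00000000e+00]])}
```

View pics/scene0.png

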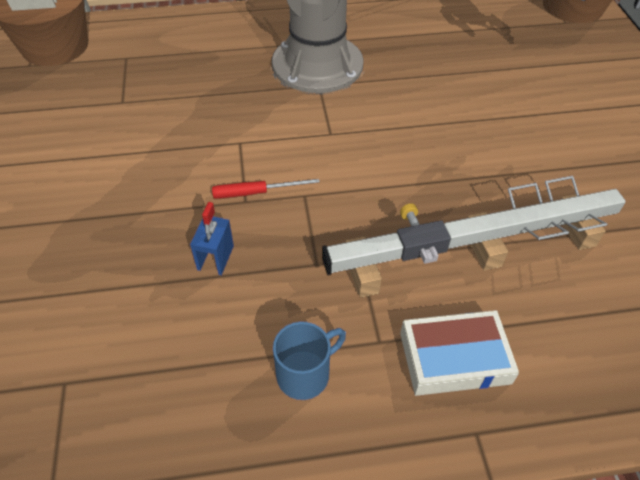

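View pics/top0.png

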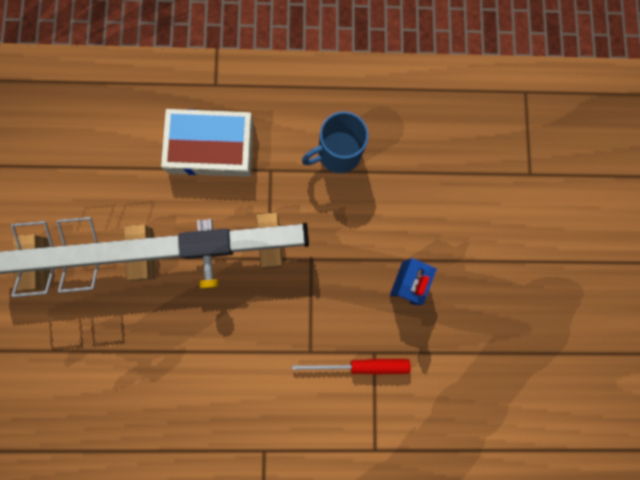

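```bash
cat > h.py <<'E'
import numpy as np,cv2,pickle
from scipy.spatial.transform import Rotation as R
def cam(d,st=None):
    f=240/np.tan(np.radians(d["vertical_fov"])/2)
    if "camera_from_world" in d: T=np.linalg.inv(d["camera_from_world"])
    else:
        w=np.eye(4);q=st["eef_rot"];w[:3,:3]=R.from_quat(np.r_[q[1:],q[0]]).as_matrix();w[:3,3]=st["eef_pos"];T=w@d["hand_eye"]
    return f,T
def ray(d,uv,z,st=None):
    f,T=cam(d,st);v=T[:3,:3]@np.array([(uv[0]-d["cx"])/f,-(uv[1]-d["cy"])/f,-1])
    o=T[:3,3];return o+v*(z-o[2])/v[2]
def proj(d,p,st=None):
    f,T=cam(d,st);c=np.linalg.inv(T)@np.r_[p,1];return np.array([d["cx"]-f*c[0]/c[2],d["cy"]+f*c[1]/c[2]])
E
python3 - <<'E'
from h import *
t=pickle.load(open("pics/top0.pkl","rb"));s=pickle.load(open("pics/scene0.pkl","rb"))
print("head",ray(t,(208,284),.06),ray(s,(409,211),.06))
print("sleeve",ray(t,(204,242),.08),ray(s,(424,238),.08))
print("coltip",ray(t,(305,235),.07))
print("clip",ray(t,(422,286),.122),ray(s,(209,212),.122))
def crop(d,x,y,w,h,k):return cv2.resize(d["pixels"][y:y+h,x:x+w,::-1],None,fx=k,fy=k,interpolation=cv2.INTER_CUBIC)
a=np.vstack([np.hstack([crop(t,160,200,80,100,5),crop(t,375,240,80,100,5)])]);cv2.imwrite("pics/c1.png",a)
q=np.hstack([crop(s,380,190,80,100,5),crop(s,175,190,80,100,5)]);cv2.imwrite("pics/c2.png",q)
E
```

```text
head [0.51217967 0.08194764 0.06      ] [0.51307105 0.08193094 0.06      ]
sleeve [0.5775386  0.08668236 0.08      ] [0.58830727 0.08553259 0.08      ]
coltip [ 0.59212713 -0.07255588  0.07      ]
clip [ 0.51059041 -0.24743482  0.122     ] [ 0.52301251 -0.24788197  0.122     ]
```

View pics/c1.png

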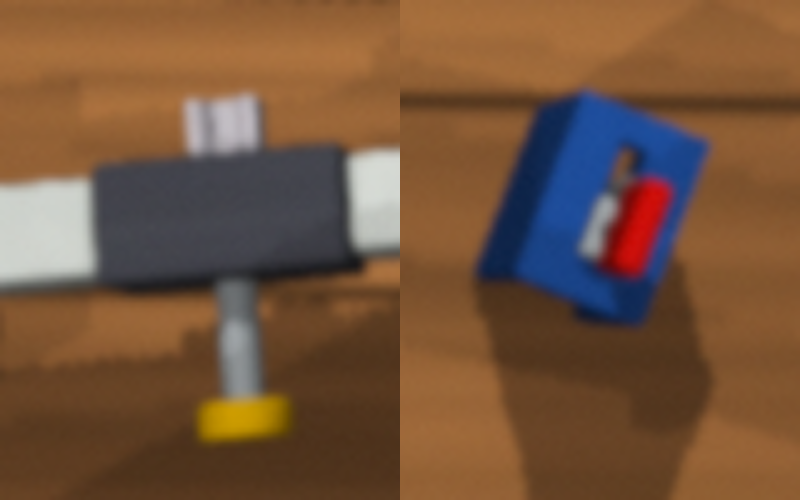

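View pics/c2.png

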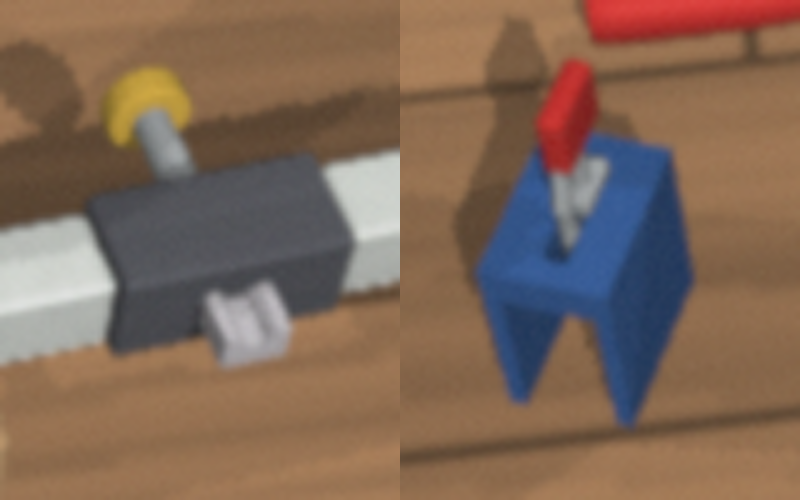

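```bash
python3 - <<'E'
from h import *
t=pickle.load(open("pics/top0.pkl","rb"))
np.set_printoptions(precision=4,suppress=True)
print("campos",cam(t)[1][:3,3])
P=lambda x,y,z:ray(t,(160+x/5,200+y/5),z)
for n,a in dict(s1=(93,168,.08),s2=(345,147,.08),s3=(352,262,.08),s4=(97,278,.08),tip=(222,97,.067),head=(245,430,.06)).items():print(n,P(*a))
Q=lambda x,y,z:ray(t,(375+(x-400)/5,240+y/5),z)
for n,a in dict(b1=(585,92,.072),b2=(708,145,.072),b3=(640,322,.072),b4=(515,270,.072),red1=(655,185,.122),red2=(625,270,.122),sh=(600,225,.078)).items():print(n,Q(*a))
print(ray(t,(0,262),.07))
E
```

```text
campos [ 0.4931 -0.0718  0.7863]
s1 [0.5904 0.1271 0.08  ]
s2 [0.5982 0.0481 0.08  ]
s3 [0.5615 0.0447 0.08  ]
s4 [0.5556 0.1241 0.08  ]
tip [0.6159 0.0905 0.067 ]
head [0.509  0.0802 0.06  ]
b1 [ 0.556  -0.2454  0.072 ]
b2 [ 0.5393 -0.2849  0.072 ]
b3 [ 0.4828 -0.2616  0.072 ]
b4 [ 0.4989 -0.2218  0.072 ]
red1 [ 0.524  -0.2538  0.122 ]
red2 [ 0.4988 -0.2442  0.122 ]
sh [ 0.5132 -0.2479  0.078 ]
[0.5432 0.4054 0.07  ]
```

```bash
cat >> h.py <<'E'
np.set_printoptions(precision=4,suppress=True)
def rot(st):
    q=st["eef_rot"];return R.from_quat(np.r_[q[1:],q[0]]).as_matrix()
def goto(st,p,xdir=None):
    """turn about tool y so that tool x heads to xdir (world deg), then the shift in tool axes after the turn"""
    M=rot(st);yaw=np.degrees(np.arctan2(M[1,0],M[0,0]));a=0.
    if xdir is not None: a=-((xdir-yaw+180)%360-180)   # tool y points down
    M=M@R.from_euler('y',a,degrees=True).as_matrix()
    print("clock",st["clock"],"pos",st["eef_pos"],"yaw x",round(yaw,2),"turn rad",round(np.radians(a),4),"shift",M.T@(np.array(p)-st["eef_pos"]),"F",st["contact_force"],"w",round(st["gripper_width"],4),"q7",round(st["q"][6],3))
c0=np.array([.5764,.0860,0]);cy=np.radians(5.5)
def col(x,y,z): return c0+[x*np.cos(cy)-y*np.sin(cy),x*np.sin(cy)+y*np.cos(cy),z]
E
python3 - <<'E'
from rig import ctrl
from h import *
s=ctrl.get_state();print(rot(s),s["q"]);goto(s,col(-.115,0,.30),5.5)
goto(s,col(-.115,0,.30),-84.5)
E
```

```text
[[ 0.9103 -0.0006  0.4139]
 [-0.4139 -0.0017  0.9103]
 [ 0.0001 -1.     -0.0018]] [-1.1857  0.3116  0.014   1.5127 -0.0043  1.3192 -0.0272]
clock 0.15 pos [0.2276 0.5005 0.4039] yaw x -24.45 turn rad -0.5227 shift [ 0.1926  0.1044 -0.4458] F [-0.2753 -0.226   0.6371] w 0.0853 q7 -0.027
clock 0.15 pos [0.2276 0.5005 0.4039] yaw x -24.45 turn rad 1.0481 shift [0.4458 0.1044 0.1926] F [-0.2753 -0.226   0.6371] w 0.0853 q7 -0.027
```

Emit:
{"method": "servo_tool", "body": {"targets": [0,0,0,-0.13,0,0,0,0,-0.13,0,0,0,0,-0.13,0,0,0,0,-0.1327,0,0.018,0,-0.042,0,0,0.018,0,-0.042,0,0,0.018,0,-0.042,0,0,0.018,0,-0.042,0,0]}}

```text
clock: 0.95
eef_pos: [0.316, 0.3386, 0.4044]
eef_rot: [-0.706, 0.706, 0.034, -0.034]
contact_force: [1.5, -0.1, 0.3]
gripper_width: -0.0003
```

Emit:
{"method": "servo_tool", "body": {"targets": [0.018,0,-0.042,0,0,0.018,0,-0.042,0,0,0.018,0,-0.042,0,0,0.018,0,-0.042,0,0,0.018,0,-0.042,0,0,0.018,0.02,-0.042,0,0,0.012,0.04,-0.026,0,0,0,0.04,0,0,0]}}

```text
clock: 1.75
eef_pos: [0.4636, 0.0698, 0.3045]
eef_rot: [-0.706, 0.707, 0.032, -0.029]
contact_force: [0.2, -0.3, 0.2]
gripper_width: -0.0
```

```bash
python3 - <<'E'
from rig import ctrl
from h import *
s=ctrl.get_state();d=ctrl.snapshot("wrist");pickle.dump((s,d),open("pics/w1.pkl","wb"));cv2.imwrite("pics/w1.png",d["pixels"][:,:,::-1])
goto(s,col(-.095,0,.218),5.5)
print("expected head px",proj(d,[.509,.0802,.06],s),"tip",proj(d,[.6159,.0905,.067],s))
E
```

```text
clock 1.75 pos [0.4636 0.0698 0.3045] yaw x 4.97 turn rad -0.0093 shift [0.0184 0.0866 0.0055] F [ 0.2245 -0.283   0.2133] w -0.0 q7 1.553
expected head px [329.6234 313.6037] tip [329.8703 435.1518]
```

View pics/w1.png

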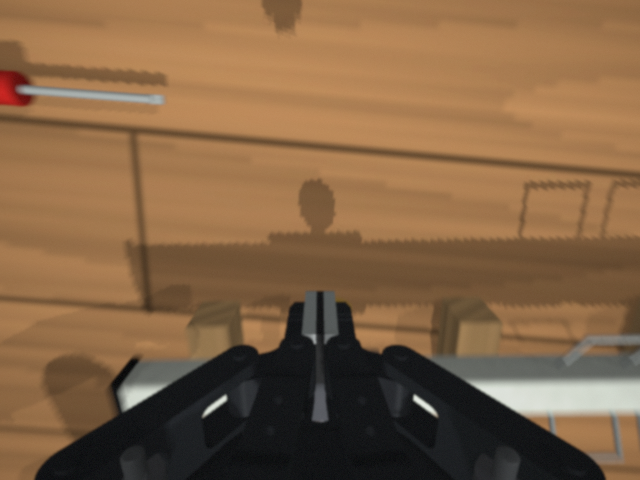

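Emit:
{"method": "servo_tool", "body": {"targets": [0.009,0.03,0.003,-0.009,0,0.009,0.03,0.0025,0,0,0,0.0266,0,0,0,0,0,0,0,0]}}

```text
clock: 2.2
eef_pos: [0.4768, 0.0831, 0.2154]
eef_rot: [-0.706, 0.706, 0.035, -0.041]
contact_force: [-0.4, 0.5, 0.7]
gripper_width: -0.0003
```

Emit:
{"method": "servo_tool", "body": {"targets": [0.005,0,0,0,0,0.005,0,0,0,0,0.005,0,0,0,0,0.005,0,0,0,0,0.005,0,0,0,0,0.005,0,0,0,0]}}

```text
clock: 2.8
eef_pos: [0.507, 0.0854, 0.2183]
eef_rot: [0.706, -0.706, -0.035, 0.039]
contact_force: [-6.3, -0.2, 5.5]
gripper_width: -0.0003
```

```bash
python3 - <<'E'
from rig import ctrl
from h import *
s=ctrl.get_state();goto(s,col(-.043,0,.218),5.5)
E
```

```text
clock 2.8 pos [0.507  0.0854 0.2183] yaw x 6.02 turn rad 0.0091 shift [ 0.0261  0.0001 -0.0061] F [-6.3048 -0.162   5.4634] w -0.0003 q7 1.616
```

Emit:
{"method": "servo_tool", "body": {"targets": [0.004,0,0,0,0,0.004,0,0,0,0,0.004,0,0,0,0,0.004,0,0,0,0,0.003,0,0,0,0]}}

```text
clock: 3.3
eef_pos: [0.5261, 0.0875, 0.2183]
eef_rot: [0.706, -0.706, -0.035, 0.039]
contact_force: [-6.2, -0.6, 5.0]
gripper_width: 0.0001
```

Emit:
{"method": "servo_tool", "body": {"targets": [0.002,0,0,0,0,0.002,0,0,0,0,0.002,0,0,0,0]}}

```text
clock: 3.6
eef_pos: [0.532, 0.0881, 0.2183]
eef_rot: [0.706, -0.706, -0.035, 0.039]
contact_force: [-5.9, -1.1, 4.9]
gripper_width: -0.0001
```

Emit:
{"method": "servo_tool", "body": {"targets": [0.001,0,0,0,0,0.001,0,0,0,0]}}

```text
clock: 3.8
eef_pos: [0.534, 0.0883, 0.2183]
eef_rot: [0.706, -0.706, -0.035, 0.039]
contact_force: [-6.3, 0.1, 4.9]
gripper_width: -0.0001
```

Emit:
{"method": "servo_tool", "body": {"targets": [0.0015,0,0,0,0,0.0015,0,0,0,0]}}

```text
clock: 4.0
eef_pos: [0.5361, 0.0885, 0.2182]
eef_rot: [0.706, -0.706, -0.034, 0.04]
contact_force: [-10.6, -1.4, 8.9]
gripper_width: -0.0003
```

Emit:
{"method": "servo_tool", "body": {"targets": [0.0015,0,0,0,0,0.001,0,0,0,0]}}

```text
clock: 4.2
eef_pos: [0.537, 0.0886, 0.218]
eef_rot: [0.706, -0.706, -0.032, 0.042]
contact_force: [-14.7, -1.5, 11.9]
gripper_width: -0.0
```

Emit:
{"method": "servo_tool", "body": {"targets": [0.002,0,0,0,0,0.002,0,0,0,0,0,0,0,0,0]}}

```text
clock: 4.5
eef_pos: [0.5384, 0.0886, 0.2174]
eef_rot: [-0.706, 0.706, 0.029, -0.045]
contact_force: [-20.3, -2.6, 17.1]
gripper_width: -0.0001
```

Emit:
{"method": "servo_tool", "body": {"targets": [-0.03,0,0,0,0,-0.03,0,0,0,0,-0.01,-0.05,0,0,0.0854,0,-0.05,0,0,0.0854,0,-0.05,0,0,0.0854,0,-0.03,0,0,0.0854,0,0,0,0,0.0854]}}

```text
clock: 5.2
eef_pos: [0.4776, 0.0819, 0.4035]
eef_rot: [0.707, -0.705, -0.042, 0.032]
contact_force: [0.8, 0.2, 0.4]
gripper_width: 0.0728
```

```bash
python3 - <<'E'
from rig import ctrl
from h import *
t=ctrl.snapshot("top");pickle.dump(t,open("pics/top1.pkl","wb"))
a=cv2.resize(t["pixels"][190:290,140:260,::-1],None,fx=6.5,fy=6,interpolation=cv2.INTER_CUBIC);cv2.imwrite("pics/c3.png",a)
s=ctrl.get_state();goto(s,[.5114-.02,-.249+.009,.39],-22.4)
E
```

```text
clock 5.25 pos [0.4766 0.082  0.4005] yaw x 6.0 turn rad 0.4957 shift [ 0.1363  0.0099 -0.2921] F [-0.7549  0.4127 -0.1096] w 0.0793 q7 1.529
```

View pics/c3.png

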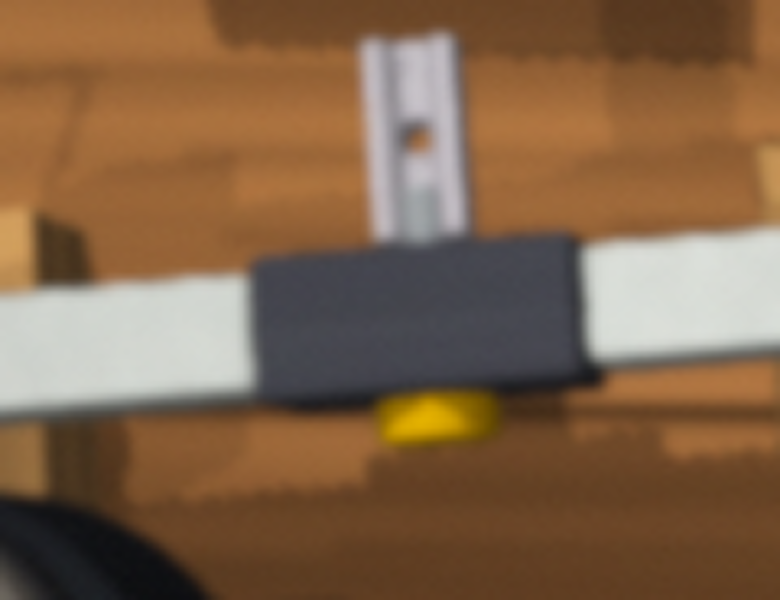

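```bash
python3 - <<'E'
from h import *
t=pickle.load(open("pics/top1.pkl","rb"))
P=lambda x,y,z:ray(t,(140+x/6.5,190+y/6),z)
C=lambda p:np.array([[np.cos(cy),np.sin(cy)],[-np.sin(cy),np.cos(cy)]])@(p-c0)[:2]
for n,a in dict(hole=(414,137,.062),tipL=(363,40,.067),tipR=(455,34,.067),baseL=(374,238,.067),baseR=(470,233,.067),head=(438,440,.06),s1=(252,262,.08),s2=(575,236,.08),s3=(582,378,.08),s4=(258,400,.08)).items():print(n,P(*a),C(P(*a)))
E
```

```text
hole [0.6276 0.0932 0.062 ] [0.0517 0.0023]
tipL [0.6533 0.1059 0.067 ] [0.0784 0.0124]
tipR [0.6553 0.0831 0.067 ] [ 0.0783 -0.0105]
baseL [0.599  0.1008 0.067 ] [0.0239 0.0126]
baseR [0.6007 0.0772 0.067 ] [ 0.0233 -0.0111]
head [0.5453 0.0843 0.06  ] [-0.0311  0.0013]
s1 [0.5903 0.1268 0.08  ] [0.0178 0.0393]
s2 [0.5983 0.049  0.08  ] [ 0.0182 -0.0389]
s3 [0.5606 0.046  0.08  ] [-0.0196 -0.0383]
s4 [0.5539 0.1236 0.08  ] [-0.0188  0.0395]
```

Emit:
{"method": "servo_tool", "body": {"targets": [0,0,0,0.124,0.0854,0,0,0,0.124,0.0854,0,0,0,0.124,0.0854,0,0,0,0.1237,0.0854,0.0195,0,-0.0417,0,0.0854,0.0195,0,-0.0417,0,0.0854,0.0195,0,-0.0417,0,0.0854,0.0195,0,-0.0417,0,0.0854]}}

```text
clock: 6.05
eef_pos: [0.4837, -0.1033, 0.3959]
eef_rot: [-0.694, 0.694, -0.138, 0.136]
contact_force: [1.5, -0.7, -0.2]
gripper_width: 0.0852
```

Emit:
{"method": "servo_tool", "body": {"targets": [0.0195,0,-0.0417,0,0.0854,0.0195,0,-0.0417,0,0.0854,0.0193,0.01,-0.0419,0,0.0854,0,0,0,0,0.0854,0,0,0,0,0.0854,0,0,0,0,0.0854]}}

```text
clock: 6.65
eef_pos: [0.4907, -0.2385, 0.3861]
eef_rot: [0.694, -0.693, 0.137, -0.136]
contact_force: [0.9, 0.5, 0.5]
gripper_width: 0.0857
```

```bash
python3 - <<'E'
from rig import ctrl
from h import *
s=ctrl.get_state();d=ctrl.snapshot("wrist");pickle.dump((s,d),open("pics/w2.pkl","wb"));cv2.imwrite("pics/w2.png",d["pixels"][:,:,::-1])
goto(s,[.5114,-.249,.269],-22.4)
print("exp red",proj(d,[.5114,-.249,.122],s),proj(d,[.524,-.2538,.122],s),proj(d,[.4988,-.2442,.122],s))
E
```

```text
clock 6.65 pos [ 0.4907 -0.2385  0.3861] yaw x -22.29 turn rad 0.002 shift [ 0.0234  0.117  -0.002 ] F [0.8682 0.4525 0.5303] w 0.0857 q7 1.778
exp red [317.5225 275.0848] [318.0073 291.1761] [317.021  258.4384]
```

View pics/w2.png

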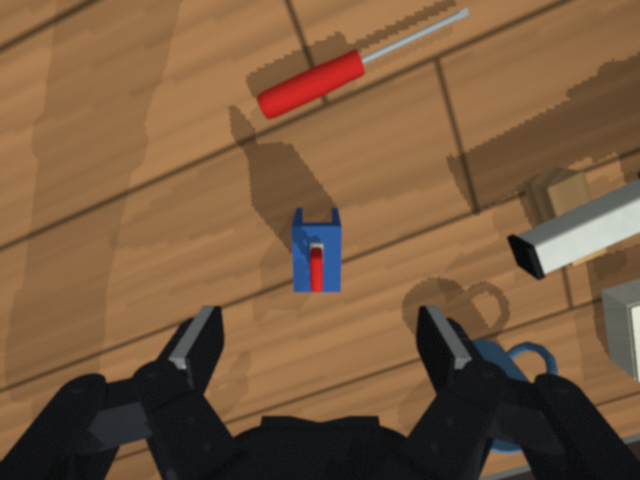

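Emit:
{"method": "servo_tool", "body": {"newtons": 60, "targets": [0.0115,0.03,-0.001,0.002,0.06,0.0115,0.035,-0.001,0,0.05,0,0.03,0,0,0.04,0,0.022,0,0,0.04,0,0,0,0,0.04,0,0,0,0,0.04]}}

```text
clock: 7.3
eef_pos: [0.5115, -0.2493, 0.2705]
eef_rot: [0.694, -0.693, 0.137, -0.137]
contact_force: [0.6, -0.0, 1.0]
gripper_width: 0.0399
```

```bash
python3 - <<'E'
from rig import ctrl
from h import *
s=ctrl.get_state();d=ctrl.snapshot("wrist");pickle.dump((s,d),open("pics/w3.pkl","wb"));cv2.imwrite("pics/w3.png",d["pixels"][:,:,::-1])
goto(s,[.5114,-.249,.269],-22.4)
a=np.radians(-22.4);o=np.array([.5114,-.249,0]);X=np.array([np.cos(a),np.sin(a),0])
for k in(-.015,.015):
  for z in (.096,.122): print(k,z,proj(d,o+k*X+[0,0,z],s))
E
```

```text
clock 7.3 pos [ 0.5115 -0.2493  0.2705] yaw x -22.36 turn rad 0.0006 shift [-0.0002  0.0015  0.0002] F [ 0.5973 -0.0212  1.044 ] w 0.0399 q7 1.846
-0.015 0.096 [320.9739 280.1887]
-0.015 0.122 [321.193  309.1939]
0.015 0.096 [320.89   335.3436]
0.015 0.122 [321.0798 371.9022]
```

View pics/w3.png

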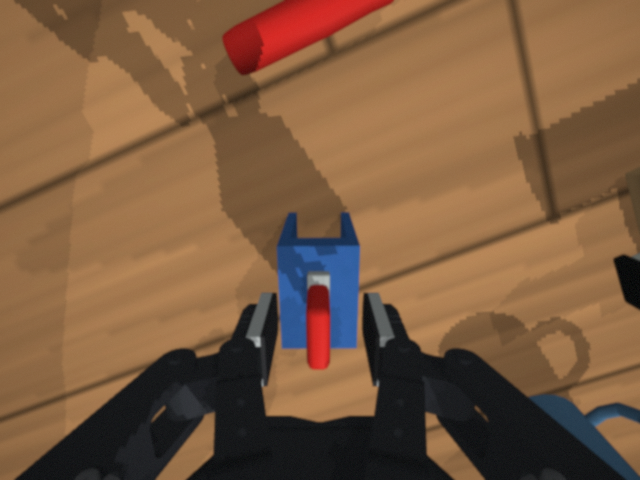

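Emit:
{"method": "servo_tool", "body": {"newtons": 70, "targets": [0,0.001,0,0,0,0,0,0,0,0,0,0,0,0,0,0,0,0,0,0,0,0,0,0,0,0,0,0,0,0]}}

```text
clock: 7.95
eef_pos: [0.5114, -0.2509, 0.2706]
eef_rot: [-0.693, 0.694, -0.137, 0.139]
contact_force: [-0.3, 0.9, 6.7]
gripper_width: 0.0088
```

Emit:
{"method": "servo_tool", "body": {"targets": [0,-0.01,0,0,0,0,-0.02,0,0,0,0,-0.03,0,0,0,0,-0.04,0,0,0,0,0,0,0,0]}}

```text
clock: 8.45
eef_pos: [0.512, -0.2522, 0.3753]
eef_rot: [-0.692, 0.695, -0.134, 0.142]
contact_force: [0.5, -1.3, 0.0]
gripper_width: 0.0085
```

```bash
python3 - <<'E'
from rig import ctrl
from h import *
s=ctrl.get_state()
goto(s,[.6275,.0921,.369],-84.5)
E
```

```text
clock 8.45 pos [ 0.512  -0.2522  0.3753] yaw x -22.53 turn rad 1.0817 shift [-0.3317  0.0057  0.1479] F [ 0.5334 -1.3089  0.0497] w 0.0085 q7 1.798
```

Emit:
{"method": "servo_tool", "body": {"targets": [0,-0.01,0,0.1352,0,0,0,0,0.1352,0,0,0,0,0.1352,0,0,0,0,0.1352,0,0,0,0,0.1352,0,0,0,0,0.1352,0,0,0,0,0.1352,0,0,0,0,0.1353,0]}}

```text
clock: 9.25
eef_pos: [0.5105, -0.2504, 0.3786]
eef_rot: [-0.522, 0.522, -0.477, 0.476]
contact_force: [0.1, 0.4, -2.0]
gripper_width: 0.009
```

Emit:
{"method": "servo_tool", "body": {"targets": [-0.03,0,0.013,0,0,-0.0415,0,0.0185,0,0,-0.0415,0,0.0185,0,0,-0.0415,0,0.0185,0,0,-0.0415,0,0.0185,0,0,-0.0415,0,0.0185,0,0,-0.0415,0,0.0185,0,0,-0.03,0,0.0135,0,0]}}

```text
clock: 10.05
eef_pos: [0.6182, 0.0747, 0.3783]
eef_rot: [0.525, -0.524, 0.475, -0.473]
contact_force: [0.6, 0.2, -0.4]
gripper_width: 0.009
```

Emit:
{"method": "servo_tool", "body": {"targets": [-0.0227,0,0.0104,0,0,0,0,0,0,0,0,0,0,0,0,0,0,0,0,0]}}

```text
clock: 10.45
eef_pos: [0.6258, 0.0917, 0.379]
eef_rot: [-0.522, 0.523, -0.476, 0.476]
contact_force: [0.1, 0.1, -0.2]
gripper_width: 0.0088
```

```bash
python3 - <<'E'
from rig import ctrl
from h import *
s=ctrl.get_state();goto(s,[.6275,.0921,.345],-84.5);print(rot(s))
t=ctrl.snapshot("scene");d=ctrl.snapshot("wrist");pickle.dump((s,t,d),open("pics/i1.pkl","wb"))
u,v=map(int,proj(t,[.6275,.0921,.13]))
print(u,v, "tip exp",proj(t,s["eef_pos"]-[0,0,.2556]),"hole",proj(t,[.6275,.0921,.062]))
a=cv2.resize(t["pixels"][v-40:v+60,u-40:u+40,::-1],None,fx=5,fy=5,interpolation=cv2.INTER_CUBIC)
b=cv2.resize(d["pixels"][180:480,200:440,::-1],(400,500),interpolation=cv2.INTER_CUBIC)
cv2.imwrite("pics/c4.png",np.hstack([a,b]))
E
```

```text
clock 10.45 pos [0.6258 0.0917 0.379 ] yaw x -84.65 turn rad -0.0026 shift [-0.0003  0.034   0.0018] F [ 0.1189  0.0949 -0.229 ] w 0.0088 q7 0.194
[[ 0.0933 -0.0008  0.9956]
 [-0.9956 -0.0016  0.0933]
 [ 0.0015 -1.     -0.0009]]
439 237 tip exp [438.6112 239.1942] hole [432.5926 263.8503]
```

View pics/c4.png

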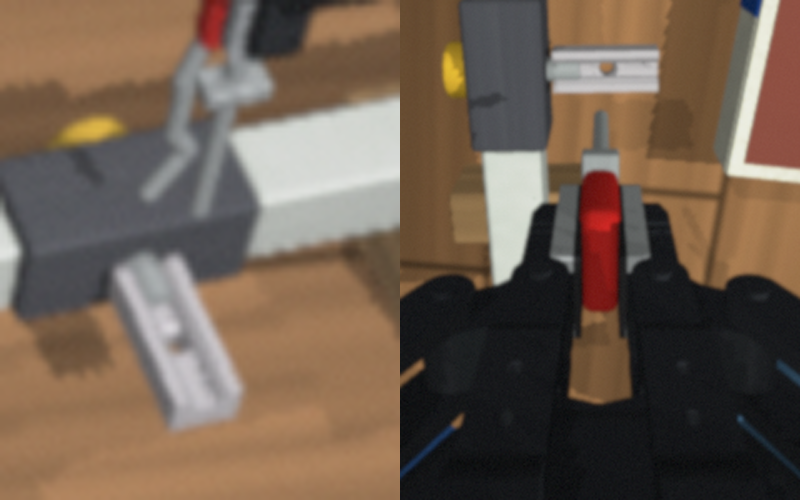

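```bash
python3 - <<'E'
from h import *
s,t,d=pickle.load(open("pics/i1.pkl","rb"))
W=lambda x,y:(200+(x-400)*.6,180+y*.6)
print("hole w",ray(d,W(607,68),.062,s),"scene",ray(t,(399+180/5,197+340/5),.062))
print("tip w (tip at top 112)",ray(d,W(600,113),s["eef_pos"][2]-.2556,s),"exp",s["eef_pos"]-[0,0,.2556],proj(d,s["eef_pos"]-[0,0,.2556],s),W(600,113))
print("endfar w",ray(d,W(658,68),.067,s),"scene tip",ray(t,(399+203/5,197+213/5),s["eef_pos"][2]-.2556))
for z in(.19,.165,.145): print(z,proj(d,s["eef_pos"]-[0,0,.2556-(z-.1234)],s))
E
```

```text
hole w [0.6281 0.0941 0.062 ] scene [0.6302 0.0953 0.062 ]
tip w (tip at top 112) [0.6247 0.0915 0.1234] exp [0.6258 0.0917 0.1234] [321.5799 247.6241] (320.0, 247.8)
endfar w [0.6541 0.0979 0.067 ] scene tip [0.6268 0.093  0.1234]
0.19 [321.9948 292.4298]
0.165 [321.8084 272.293 ]
0.145 [321.6882 259.3234]
```

Emit:
{"method": "servo_tool", "body": {"targets": [-0.0022,0.01,0.0034,0,0,0,0.02,0,0,0,0,0.014,0,0,0,0,0.006,0,0,0,0,0,0,0,0,0,0,0,0,0]}}

```text
clock: 11.15
eef_pos: [0.6296, 0.0962, 0.3295]
eef_rot: [0.524, -0.523, 0.475, -0.476]
contact_force: [0.0, -0.0, -0.5]
gripper_width: 0.0088
```

```bash
python3 - <<'E'
from rig import ctrl
from h import *
s=ctrl.get_state();goto(s,[.6290,.0942,.3176],-84.5)
d=ctrl.snapshot("wrist");pickle.dump((s,d),open("pics/i2.pkl","wb"))
u,v=map(int,proj(d,[.629,.0942,.07],s));print(u,v)
cv2.imwrite("pics/c5.png",cv2.resize(d["pixels"][v-60:v+60,u-80:u+80,::-1],None,fx=5,fy=5,interpolation=cv2.INTER_CUBIC))
E
```

```text
clock 11.15 pos [0.6296 0.0962 0.3295] yaw x -84.49 turn rad 0.0002 shift [ 0.0019  0.0119 -0.0008] F [ 0.0122 -0.0492 -0.543 ] w 0.0088 q7 0.211
319 248
```

View pics/c5.png

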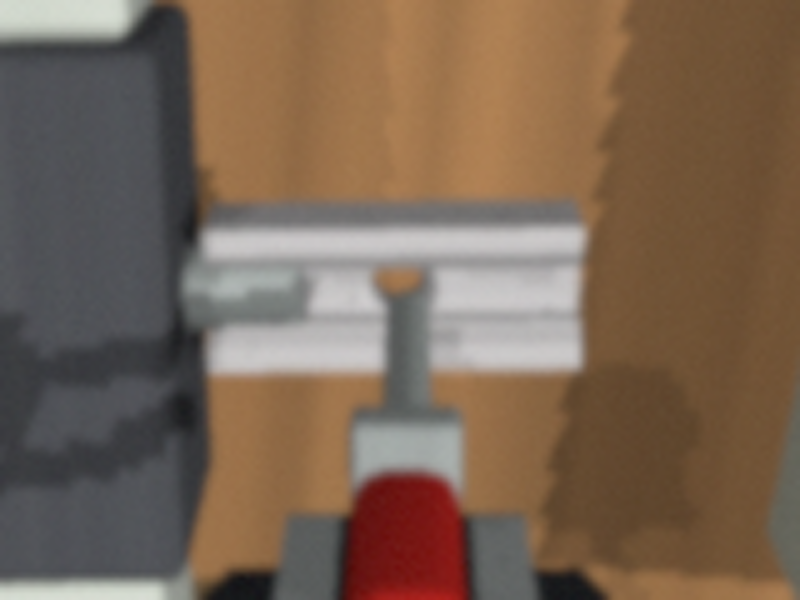

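```bash
python3 - <<'E'
from h import *
s,d=pickle.load(open("pics/i2.pkl","rb"));p=s["eef_pos"]
C=lambda q:(np.array(q)-[319-80,248-60])*5
print("tip now",C(proj(d,p-[0,0,.2556],s)),"at .062",C(proj(d,[*p[:2],.062],s)))
W=lambda x,y,z:ray(d,(239+x/5,188+y/5),z,s)
print("pin edges mid",(W(395,225,.067)+W(395,372,.067))/2,"hole",W(404,287,.062),"width",W(395,225,.067)-W(395,372,.067))
E
```

```text
tip now [409.7992 300.4315] at .062 [409.5395 272.2261]
pin edges mid [0.6277 0.0935 0.067 ] hole [0.629  0.0938 0.062 ] width [-0.0021  0.0227  0.    ]
```

Emit:
{"method": "servo_tool", "body": {"targets": [0.0025,0,0,0,0,0,0.004,0,0,0,0,0.004,0,0,0,0,0.002,0,0,0,0,0,0,0,0]}}

```text
clock: 11.7
eef_pos: [0.6293, 0.094, 0.3185]
eef_rot: [-0.523, 0.524, -0.476, 0.475]
contact_force: [-0.2, 0.1, -1.4]
gripper_width: 0.0087
```

Emit:
{"method": "servo_tool", "body": {"targets": [0,0.002,0,0,0,0,0.002,0,0,0,0,0,0,0,0]}}

```text
clock: 12.0
eef_pos: [0.6294, 0.0939, 0.3148]
eef_rot: [-0.523, 0.524, -0.475, 0.475]
contact_force: [0.6, 0.5, -1.4]
gripper_width: 0.0086
```

Emit:
{"method": "servo_tool", "body": {"targets": [0,0.002,0,0,0,0,0.002,0,0,0,0,0,0,0,0]}}

```text
clock: 12.3
eef_pos: [0.6295, 0.0939, 0.3107]
eef_rot: [-0.523, 0.524, -0.475, 0.475]
contact_force: [0.7, 0.4, -0.5]
gripper_width: 0.0085
```

Emit:
{"method": "servo_tool", "body": {"targets": [0,0.003,0,0,0,0,0.003,0,0,0,0,0.003,0,0,0,0,0,0,0,0]}}

```text
clock: 12.7
eef_pos: [0.6294, 0.094, 0.3014]
eef_rot: [-0.523, 0.524, -0.476, 0.475]
contact_force: [-0.6, -0.2, -0.7]
gripper_width: 0.0088
```

Emit:
{"method": "servo_tool", "body": {"targets": [0,0.002,0,0,0,0,0.002,0,0,0,0,0.002,0,0,0,0,0,0,0,0]}}

```text
clock: 13.1
eef_pos: [0.6295, 0.0936, 0.2961]
eef_rot: [-0.523, 0.524, -0.475, 0.475]
contact_force: [-0.0, 0.3, 0.7]
gripper_width: 0.0084
```

Emit:
{"method": "servo_tool", "body": {"targets": [0,0.0015,0,0,0,0,0.0015,0,0,0,0,0,0,0,0]}}

```text
clock: 13.4
eef_pos: [0.6295, 0.0936, 0.2933]
eef_rot: [-0.523, 0.524, -0.475, 0.476]
contact_force: [-1.4, -1.5, 1.9]
gripper_width: 0.0083
```

Emit:
{"method": "servo_tool", "body": {"targets": [0,0.002,0,0,0,0,0.002,0,0,0,0,0,0,0,0]}}

```text
clock: 13.7
eef_pos: [0.6296, 0.0935, 0.29]
eef_rot: [0.524, -0.523, 0.475, -0.476]
contact_force: [-2.8, -0.8, 5.8]
gripper_width: 0.0089
```

Emit:
{"method": "servo_tool", "body": {"targets": [0,0.002,0,0,0,0,0.002,0,0,0,0,0,0,0,0]}}

```text
clock: 14.0
eef_pos: [0.6294, 0.0935, 0.2841]
eef_rot: [-0.523, 0.524, -0.475, 0.475]
contact_force: [-0.7, -1.7, 0.1]
gripper_width: 0.0085
```

Emit:
{"method": "servo_tool", "body": {"targets": [0,0.002,0,0,0,0,0.002,0,0,0,0,0,0,0,0]}}

```text
clock: 14.3
eef_pos: [0.6295, 0.0936, 0.2805]
eef_rot: [-0.523, 0.524, -0.475, 0.475]
contact_force: [-0.8, -2.0, -0.6]
gripper_width: 0.0089
```

Emit:
{"method": "servo_tool", "body": {"targets": [0,0.003,0,0,0,0,0.003,0,0,0,0,0,0,0,0]}}

```text
clock: 14.6
eef_pos: [0.6294, 0.0936, 0.2742]
eef_rot: [-0.523, 0.524, -0.475, 0.475]
contact_force: [-1.0, -3.1, -2.3]
gripper_width: 0.0086
```

Emit:
{"method": "servo_tool", "body": {"targets": [0,0.002,0,0,0,0,0.002,0,0,0,0,0,0,0,0]}}

```text
clock: 14.9
eef_pos: [0.6296, 0.0939, 0.2703]
eef_rot: [-0.523, 0.524, -0.475, 0.475]
contact_force: [-0.3, -2.2, -4.1]
gripper_width: 0.009
```

Emit:
{"method": "servo_tool", "body": {"targets": [0,0.0015,0,0,0,0,0.0015,0,0,0,0,0,0,0,0]}}

```text
clock: 15.2
eef_pos: [0.6296, 0.0943, 0.2679]
eef_rot: [0.524, -0.523, 0.475, -0.475]
contact_force: [-0.6, -1.1, -1.9]
gripper_width: 0.0085
```

Emit:
{"method": "servo_tool", "body": {"targets": [0,0.0015,0,0,0,0,0.001,0,0,0,0,0,0,0,0]}}

```text
clock: 15.5
eef_pos: [0.6295, 0.0945, 0.2657]
eef_rot: [0.524, -0.523, 0.475, -0.475]
contact_force: [-0.3, -0.1, -0.3]
gripper_width: 0.0086
```

Emit:
{"method": "servo_tool", "body": {"targets": [0,0.001,0,0,0,0,0.001,0,0,0,0,0,0,0,0]}}

```text
clock: 15.8
eef_pos: [0.6296, 0.0943, 0.2653]
eef_rot: [0.524, -0.523, 0.475, -0.475]
contact_force: [-3.3, -0.2, 6.8]
gripper_width: 0.009
```

Emit:
{"method": "servo_tool", "body": {"targets": [0,0.001,0,0,0,0,0,0,0,0]}}

```text
clock: 16.0
eef_pos: [0.6296, 0.0943, 0.2652]
eef_rot: [0.524, -0.523, 0.475, -0.475]
contact_force: [-4.9, -0.8, 10.1]
gripper_width: 0.0085
```

Emit:
{"method": "servo_tool", "body": {"targets": [0,-0.001,0,0,0.03,0,0,0,0,0.04,0,0,0,0,0.04,0,0,0,0,0.04,0,-0.02,0,0,0.04,0,-0.03,0,0,0.04,0,-0.04,0,0,0.04,0,-0.04,0,0,0.04]}}

```text
clock: 16.8
eef_pos: [0.6293, 0.094, 0.3943]
eef_rot: [-0.523, 0.524, -0.476, 0.475]
contact_force: [1.0, 0.3, 0.4]
gripper_width: 0.0401
```

```bash
python3 - <<'E'
from rig import ctrl
from h import *
s=ctrl.get_state();goto(s,[.6290,.0942,.3176],-84.5)
t=ctrl.snapshot("scene");d=ctrl.snapshot("wrist")
a=cv2.resize(t["pixels"][190:290,390:470,::-1],None,fx=5,fy=5,interpolation=cv2.INTER_CUBIC)
b=cv2.resize(d["pixels"][120:420,200:440,::-1],(400,500),interpolation=cv2.INTER_CUBIC)
cv2.imwrite("pics/c6.png",np.hstack([a,b]))
o=np.array([.6293,.0938,0])
for z in(.117,.073,.067,.010):print(z,(proj(t,o+[0,0,z])-[390,190])*5, (proj(d,o+[0,0,z],s)-[200,120])/.6+[400,0])
E
```

```text
clock 16.8 pos [0.6293 0.094  0.3943] yaw x -84.48 turn rad 0.0003 shift [-0.0002  0.0767 -0.0002] F [1.0435 0.3239 0.3599] w 0.0401 q7 0.188
0.117 [249.313  267.3242] [602.6301 197.5021]
0.073 [225.3749 352.8391] [602.3978 170.9105]
0.067 [222.2486 364.0073] [602.371  167.8436]
0.01 [194.0576 464.7151] [602.1586 143.5227]
```

View pics/c6.png

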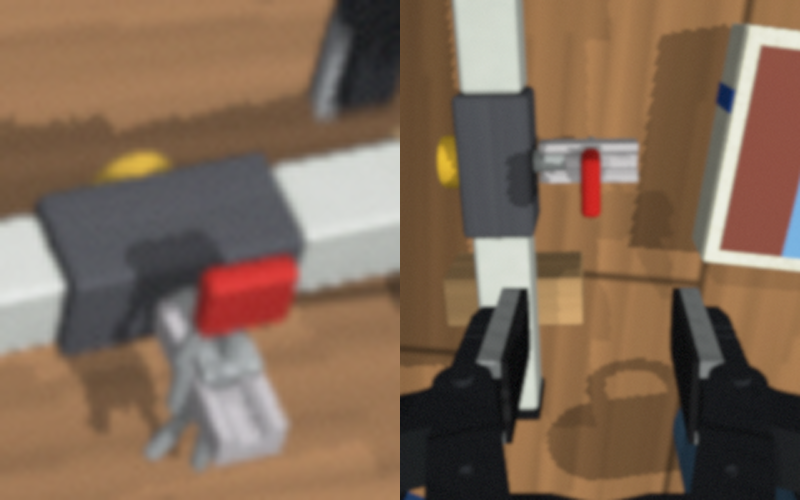

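```bash
python3 -c "
from rig import ctrl
print(ctrl.sign_off())"
```

```text
the job is handed in; nothing more can be done
None
```

The joint is locked and the job is handed in, at about 17 s of the 72 s allowed.

- **Pin:** I pushed the yellow-headed pin until it met a firm stop at about 20 N along its axis. The top picture then showed the head against the sleeve, with the outer face about 31 mm from the sleeve's centre (32 mm expected).
- **Clip:** I lifted the R-clip from its stand and lined it up with the cross hole using the top, scene and wrist cameras. The leg went into the hole with no noticeable force.
- **Bow and seating:** The bow met the pin at the expected height. The measured push rose to about 6 N, then fell away as the bow sprang over. The clip seated at the predicted height, with at most about 10 N on it at the end of any move.
- **Last checks:** After letting go, the pictures show the shoulder on the pin, the bow down the pin's −y side and the pin still home. The arm is clear, about 0.13 m above the clip.

**Disagreements:**
- In the last wrist picture the red head sits a few millimetres nearer the sleeve than predicted. I put this down to a slight lean within the hole's play plus camera calibration error, and did not correct it.
- The finger push on the pin was about 6 mm off the head's centre. It added an upward force of up to 17 N on the fingers, but the pin still slid fully home.

I never touched the card pack, mug or screwdriver. I did not take a final overall picture of all three.

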